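# Run the clamp screws through their ring gauges and post the free ones into the press bay

### The arm

A 6-joint arm with a two-finger parallel gripper is mounted at the origin on the work surface. World frame = base frame: x ahead of the robot, y to its left, z up, the work surface at z = 0. Lengths are in m, angles in rad, forces in N, time in s.
With the tool pointing down it reaches from about 0.3 to 0.75 m from the base axis. Payload 8.5 kg.
Tool frame: the origin (TCP) lies on the centre line of the jaws, within the pads' length; the fingertips stand 19 mm ahead of it and the grasp point (between the pads) is the TCP; z points along the fingers, y is the line along which they close (so a half turn about z gives the same grasp; the last joint's range is limited). The gripper opens to 85 mm and grips with 20 to 120 N. Pads are 22 mm wide; open, the fingers measure 114 mm over their backs; the gripper's body (76 mm by 85 mm) begins 54 mm behind the grasp point. The pads swing forward as they close: fully open they stand 13 mm farther back than shut.
Start: joints at [1.06, 0.381, 1.297, -0, 1.464, -0.215], TCP at [0.16, 0.526, 0.25] pointing down, gripper open.
Joint ranges: [-3.11, 3.11], [-0.89, 2.33], [0.22, 2.48], [-1.42, 4.56], [0.17, 2.85], [-2.88, 2.88]. Speed limits (rad/s): [2.39, 2.39, 3.14, 3.14, 3.14, 3.14].

### API

Orientations are given as a 3x3 rotation matrix whose columns are the frame's x, y, z axes.
In Python, from plant import sensors, vision, manip, finder gives the robot as it stands.
- The arm moves only by the shell command python3 -m jog 'ROWS' [FORCE]. ROWS is a JSON object whose one key "rows" holds one flat list of numbers, 7 for each row, row after row: the opening, from 0 (shut) to 1 (fully open), then the shift along the tool's x, y, z in cm, then the turn, a rotation vector about the tool's x, y, z in degrees. In form: {"rows": [jaw, tx, ty, tz, rx, ry, rz, jaw, tx, ty, tz, rx, ry, rz, ...]}. A call has 1 to 8 rows; each row shifts and turns the commanded pose from where the row before left it, along the tool's axes as they then stand; what a row does not reach is not made up. A row lasts 1/10 s, in which the tool goes at most 50 mm and 8.59 degrees, less where a joint would pass 70% of its speed; a pose out of reach is approached as far as the arm can. A call with a gripper value outside its range is refused whole. The fingers move at their own pace and stop on an object; FORCE is the grip in N (left out, the last holds). Time passes only in rows, so rows that do not move let the fingers close. It gives the time, the measured TCP pose, the force, the opening and the grip force at its end, in the units of the state.
- sensors.state(): the state, without advancing time (a new reading comes with each control period).
- vision.grab_frame(name): name is "side" or "top"; returns a dict with "image" (420x560x3 uint8, red, green, blue), "K" (3x3 intrinsics, pixels), "R" (3x3) and "t" (3): a world point X has camera coordinates R X + t. Camera axes: x right, y down, z forward; pixel columns grow to the right and rows downward; lengths in m; the calibration is good to about 2 mm. A picture is of the moment at which its call begins. There is no depth.
- manip.job_done(): hands the job in; it is judged then, once.
Trained networks look in a picture, given as the dict that the camera call returned (one of the last four; its "shot" number tells which), for a name from the list of things; names that differ only in an ending like _2 or _b are one class to them, and where a whole thing is asked for, a point or a joint stands for the part that bears it (a point fixed in the world has none). Each returns a list of dicts, best first, with "p" (0 to 1); they miss things now and then, are a little off and sometimes report something else, mostly with a low value. They report only what shows in the picture. A call takes as long as a camera call. They do not tell look-alikes from the thing itself.
- finder.search_frame(name, picture): "pixel" ([column, row] in pixels, amid what is visible of it).
- finder.place_of(name, picture): "pixel" ([column, row] in pixels: a listed point, or the origin of a listed thing).
The state is a dict: "t": time; "qpos": joint angles; "dq": joint speeds; "effort": joint torques, N m; "eef_pos": TCP position; "ee_rot": TCP orientation; "ft_force": force on the tool from outside, world axes, zero at the start; "wrist_torque": the same for the moment, N m; "gripper_width": finger opening in m; "grip_force": force on a finger pad.
Only numpy, scipy, OpenCV 4.12 (cv2) and the standard library are available. Lean on these libraries where they do the work, as an engineer would, in place of code of your own. Each camera call takes 0.05 s, during which the arm holds its last target. There are 200 camera calls.

### The job

First try all three tee-bar clamp screws in their ring gauges by turning each clockwise until it is fully home or jams. Then push each set whose screw went fully home along the bench, without lifting it, through the sprung gate so that it stands wholly inside the bay with its screw still home and the gate leaves swung shut behind it. Leave the set whose screw jams where it stands, as far in as it would go, and do not disturb the other things on the bench.

Things in the scene. Friction and masses are not known exactly. Their poses are not given: they have to be found in the camera images.
- set_a: steel set, loose: a dark round ring gauge (the gauge nut), 80 mm diameter, 28 mm high, with a 44 mm boss up to 34 mm, and a tee-bar clamp screw started in it; about 0.77 kg, slides when pushed with 4 to 10 N. Origin: centre of the underside; z up. The three sets look alike; exactly one of the screws binds part way
- set_b: steel set, loose: a dark round ring gauge (the gauge nut), 80 mm diameter, 28 mm high, with a 44 mm boss up to 34 mm, and a tee-bar clamp screw started in it; about 0.77 kg, slides when pushed with 4 to 10 N. Origin: centre of the underside; z up. The three sets look alike; exactly one of the screws binds part way
- set_c: steel set, loose: a dark round ring gauge (the gauge nut), 80 mm diameter, 28 mm high, with a 44 mm boss up to 34 mm, and a tee-bar clamp screw started in it; about 0.77 kg, slides when pushed with 4 to 10 N. Origin: centre of the underside; z up. The three sets look alike; exactly one of the screws binds part way
- screw_a (a joint): turn of the screw of set_a, rad, growing clockwise seen from above (screwing in); starts at 0 to 0.4. A sound screw turns lightly (0.035 N m) up to 1.8, its collar then down on the boss: fully home. The binding one turns as lightly but jams hard at about 0.85. It stays where it is left and sinks 2.5 mm per rad
- bar_a (a point): centre of the screw's tee bar on set_a, on the screw's axis, 56 mm above the bench at joint 0. Its x axis lies along the bar (set's yaw minus the joint value). Level round bar 12 mm thick, 72 mm long (36 mm either way); hub 24 mm in diameter up to 9 mm above this point, collar 32 mm in diameter below it, top 11.5 mm lower
- screw_b (a joint): turn of the screw of set_b, rad, growing clockwise seen from above (screwing in); starts at 0 to 0.4. A sound screw turns lightly (0.035 N m) up to 1.8, its collar then down on the boss: fully home. The binding one turns as lightly but jams hard at about 0.85. It stays where it is left and sinks 2.5 mm per rad
- bar_b (a point): centre of the screw's tee bar on set_b, on the screw's axis, 56 mm above the bench at joint 0. Its x axis lies along the bar (set's yaw minus the joint value). Level round bar 12 mm thick, 72 mm long (36 mm either way); hub 24 mm in diameter up to 9 mm above this point, collar 32 mm in diameter below it, top 11.5 mm lower
- screw_c (a joint): turn of the screw of set_c, rad, growing clockwise seen from above (screwing in); starts at 0 to 0.4. A sound screw turns lightly (0.035 N m) up to 1.8, its collar then down on the boss: fully home. The binding one turns as lightly but jams hard at about 0.85. It stays where it is left and sinks 2.5 mm per rad
- bar_c (a point): centre of the screw's tee bar on set_c, on the screw's axis, 56 mm above the bench at joint 0. Its x axis lies along the bar (set's yaw minus the joint value). Level round bar 12 mm thick, 72 mm long (36 mm either way); hub 24 mm in diameter up to 9 mm above this point, collar 32 mm in diameter below it, top 11.5 mm lower
- bay: low grey steel bay fixed on the bench, walls 45 mm high, 6 mm thick, open on top. Origin: on the bench, mid-mouth; the interior runs 250 mm from the mouth along its own -y axis (sets enter along -y) and is 176 mm wide (x from -88 to 88 mm). The mouth is 126 mm wide (x from -63 to 63 mm) between posts, closed by two spring leaves, which clear a set once its centre is some 85 mm in
- leaf_near (a joint): opening angle of the mouth leaf at the bay's -x post, rad: 0 shut, swings only inwards about its upright hinge at (-63 mm, 0) in the bay's frame, to 1.7; a light spring (0.3 to 1 N at the leaf tip) swings it shut. Leaf 59 mm long, 4 mm thick, from 6 to 40 mm above the bench
- leaf_far (a joint): opening angle of the mouth leaf at the bay's +x post, rad: 0 shut, swings only inwards about its upright hinge at (63 mm, 0) in the bay's frame, to 1.7; a light spring (0.3 to 1 N at the leaf tip) swings it shut. Leaf 59 mm long, 4 mm thick, from 6 to 40 mm above the bench
- guide_bush: Bystander, loose: brass bush standing upright, 46 mm diameter at the foot, 36 mm above, 46 mm high. Origin: centre of its underside
- guide_pin: Bystander, loose: steel pin standing on its 28 mm head, 20 mm diameter, 68 mm high. Origin: centre of its underside
- core_insert: Bystander, loose: stepped steel block 70 x 50 mm, 36 mm high. Origin: centre of its underside; 70 mm along x
- screwdriver: Bystander, loose: screwdriver, 26 mm thick, lying along its x axis, at most 105 mm either way from the origin, under 30 mm high. Origin: near its middle, underside
- spanner: Bystander, loose: open spanner, 40 mm wide, lying along its x axis, at most 105 mm either way from the origin, under 30 mm high. Origin: near its middle, underside
- scraper: Bystander, loose: brass-bladed scraper, 65 mm wide, lying along its x axis, at most 105 mm either way from the origin, under 30 mm high. Origin: near its middle, underside
- spray_can: Bystander, loose: spray can standing upright, 60 mm diameter, 170 mm high. Origin: centre of its underside
Things that resemble listed ones, but are neither listed nor needed, are in the scene too. What is shaped like the set_b but orange is not meant.

How it is judged:
By the outcome, as a careful person would: the job done as asked, in the order asked, and still so for the second after the job is handed in, with the robot touching nothing.
It also fails if it takes over 72 s, if anything falls off the work surface, if the arm or the gripper's body presses on something with over 40 N, if the wrist force passes 120 N, or if a joint passes its speed limit or range.

## Working session

There is one attempt and no reset: what is moved stays moved. The work goes in short steps, Python scripts to look and compute and a shell command to move; the robot and the scene stay as the last step left them, time stands still between calls to the robot, and variables do not carry over. Pictures are saved under pics/ and viewed, at most 10 in all, crops included, and the job is handed in when it is done.

```bash
mkdir -p pics; ls
cat > h.py <<'E'
import numpy as np,cv2
from plant import sensors,vision,manip,finder
def ray(f,px,z):
    K,R,t=map(np.array,(f["K"],f["R"],f["t"]))
    d=R.T@np.linalg.inv(K)@np.array([px[0],px[1],1.]); c=-R.T@t
    return c+d*(z-c[2])/d[2]
def proj(f,X):
    K,R,t=map(np.array,(f["K"],f["R"],f["t"])); p=K@(R@np.array(X)+t); return p[:2]/p[2]
def save(f,n,s=1,box=None):
    im=f["image"][:,:,::-1]
    if box: im=im[box[1]:box[3],box[0]:box[2]]
    cv2.imwrite("pics/"+n,cv2.resize(im,None,fx=s,fy=s,interpolation=cv2.INTER_CUBIC))
E
python3 - <<'E'
from h import *
f=vision.grab_frame("top"); g=vision.grab_frame("side")
save(f,"top.png",1.4); save(g,"side.png",1.4)
for n,fr in (("top",f),("side",g)):
    print(n,"cam",-np.array(fr["R"]).T@np.array(fr["t"]))
for n,z in (("set_a",0),("bar_a",.0555),("bay",0),("guide_bush",0),("guide_pin",0),("core_insert",0),("screwdriver",0),("spanner",0),("scraper",0),("spray_can",0)):
    for nm,fr in (("top",f),("side",g)):
        print(n,nm,[(np.round(r["pixel"]).tolist(),round(r["p"],2),np.round(ray(fr,r["pixel"],z)[:2],3).tolist()) for r in finder.place_of(n,fr)[:5]])
s=sensors.state();print(s["t"],s["eef_pos"],np.round(s["ee_rot"],3).tolist())
E
```

```text
pics
top cam [0.33068899 0.19615446 1.42631874]
side cam [ 0.3007121  -0.55974449  0.74377813]
set_a top [([236.0, 179.0], 0.95, [0.629, 0.316]), ([155.0, 281.0], 0.91, [0.335, 0.527]), ([273.0, 293.0], 0.86, [0.311, 0.2]), ([298.0, 247.0], 0.73, [0.441, 0.134]), ([192.0, 235.0], 0.7, [0.466, 0.433])]
set_a side [([182.0, 262.0], 0.9, [0.303, 0.195]), ([311.0, 205.0], 0.86, [0.628, 0.312]), ([182.0, 174.0], 0.75, [0.34, 0.521]), ([260.0, 218.0], 0.66, [0.496, 0.295]), ([362.0, 266.0], 0.6, [0.67, 0.089])]
bar_a top [([236.0, 222.0], 0.74, [0.501, 0.307]), ([321.0, 162.0], 0.73, [0.675, 0.078]), ([190.0, 228.0], 0.7, [0.479, 0.431]), ([235.0, 172.0], 0.7, [0.639, 0.314]), ([276.0, 295.0], 0.56, [0.307, 0.192])]
bar_a side [([177.0, 244.0], 0.86, [0.298, 0.194]), ([368.0, 249.0], 0.78, [0.673, 0.083]), ([251.0, 252.0], 0.76, [0.44, 0.133]), ([237.0, 170.0], 0.76, [0.47, 0.421]), ([261.0, 196.0], 0.72, [0.503, 0.306])]
bay top [([392.0, 219.0], 0.78, [0.529, -0.132]), ([376.0, 136.0], 0.65, [0.77, -0.084])]
bay side [([339.0, 368.0], 0.69, [0.536, -0.129])]
guide_bush top [([280.0, 199.
[... 389 characters left out ...]
251])]
core_insert top [([342.0, 275.0], 0.72, [0.367, 0.011])]
core_insert side [([232.0, 321.0], 0.97, [0.377, 0.016])]
screwdriver top [([251.0, 140.0], 0.56, [0.746, 0.278])]
screwdriver side [([364.0, 209.0], 0.69, [0.75, 0.268])]
spanner top [([225.0, 304.0], 0.6, [0.279, 0.333])]
spanner side [([160.0, 224.0], 0.63, [0.267, 0.333])]
scraper top [([378.0, 135.0], 0.83, [0.774, -0.09])]
scraper side [([451.0, 322.0], 0.8, [0.777, -0.088]), ([215.0, 242.0], 0.19, [0.38, 0.239])]
spray_can top [([202.0, 164.0], 0.86, [0.67, 0.415])]
spray_can side [([310.0, 177.0], 0.9, [0.663, 0.425])]
1.1 [0.16031365 0.52608027 0.25031631] [[-0.957, 0.292, -0.0], [0.292, 0.957, -0.0], [0.0, -0.0, -1.0]]
```

View pics/top.png

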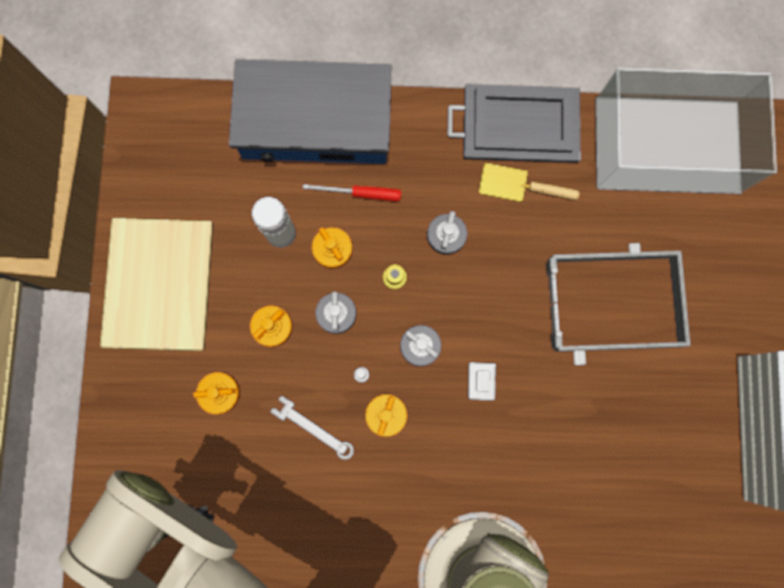

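View pics/side.png

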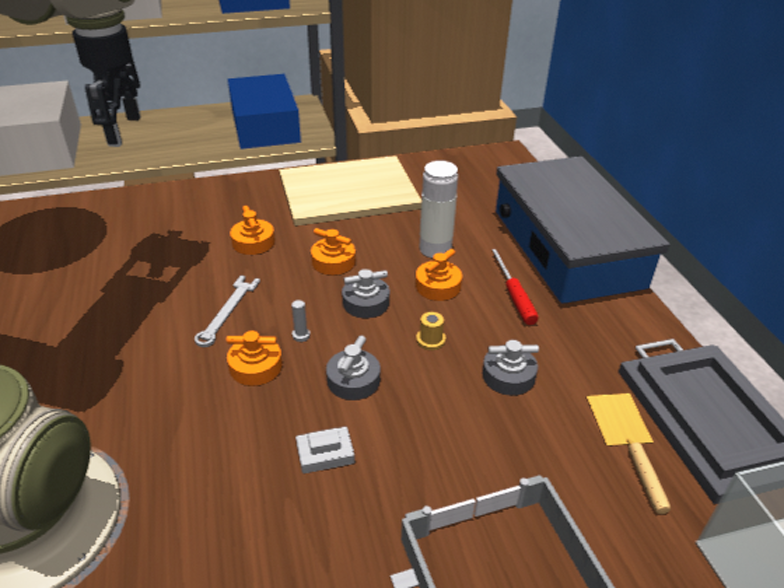

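The four orange sets at about (226,176), (193,233), (155,281) and (276,297) in native top pixels are look-alikes. The dark grey ones at (319,166), (239,223) and (300,246) are the sets meant, because the task asks for dark steel. The bay mouth faces left at about (396,217). I'll confirm in a crop and measure the bar angles.

Run:
```python
from h import *
from scipy.optimize import least_squares
f=vision.grab_frame("top"); g=vision.grab_frame("side")
save(f,"crop.png",2.8,(220,140,500,260))
B=[[.501,.305],[.440,.134],[.674,.081]]
T=finder.place_of("bar_a",f);S=finder.place_of("bar_a",g)
for b in B:
    X0=np.array([*b,.0555])
    pt=min(T,key=lambda r:np.hypot(*(ray(f,r["pixel"],.0555)[:2]-b)))["pixel"]
    ps=min(S,key=lambda r:np.hypot(*(ray(g,r["pixel"],.0555)[:2]-b)))["pixel"]
    X=least_squares(lambda X:np.r_[proj(f,X)-pt,proj(g,X)-ps],X0).x
    # bright pixels -> angle, rectified patch at z=.0555, both cameras
    o=[]
    for fr in (f,g):
        n=100;u=np.linspace(-.05,.05,n)
        gx,gy=np.meshgrid(u,u)
        P=np.array([proj(fr,[X[0]+a,X[1]+c,.0555]) for a,c in zip(gx.ravel(),gy.ravel())],np.float32)
        im=cv2.cvtColor(fr["image"],cv2.COLOR_RGB2GRAY)
        p=cv2.remap(im,P[:,0].reshape(n,n),P[:,1].reshape(n,n),cv2.INTER_LINEAR).astype(float)
        sat=cv2.remap(cv2.cvtColor(fr["image"],cv2.COLOR_RGB2HSV)[:,:,1],P[:,0].reshape(n,n),P[:,1].reshape(n,n),cv2.INTER_LINEAR)
        r=np.hypot(gx,gy)
        # best angle: mean brightness along a line
        best=[]
        for a in np.radians(np.arange(0,180,2)):
            al=abs(gx*np.cos(a)+gy*np.sin(a));pe=abs(-gx*np.sin(a)+gy*np.cos(a))
            m=(pe<.005)&(al<.036)&(al>.014); best.append(p[m].mean())
        o.append((int(np.argmax(best)*2),round(max(best)),round(np.median(best))))
    print(np.round(X,4),np.round(ray(f,pt,.0555)[:2],4),np.round(ray(g,ps,.0555)[:2],4),o)
for n in ("leaf_near","leaf_far","bay"):
    for fr,nm in((f,"top"),(g,"side")):
        print(n,nm,[(np.round(r["pixel"],1).tolist(),round(r["p"],2),np.round(ray(fr,r["pixel"],.03)[:2],3).tolist()) for r in finder.search_frame(n,fr)[:3]])
print([np.round(ray(f,(c/1.4,r/1.4),.045)[:2],3).tolist() for c,r in ((553,257),(558,349),(683,252),(690,345))])
```

```text
[0.497  0.2928 0.0636] [0.4985 0.2933] [0.499 0.303] [(164, 172, 165), (68, 172, 144)]
[0.4431 0.1275 0.0546] [0.4355 0.1285] [0.4472 0.1265] [(54, 185, 169), (96, 159, 137)]
[0.6682 0.0808 0.059 ] [0.6697 0.0803] [0.6697 0.0841] [(168, 181, 161), (2, 165, 137)]
leaf_near top [([397.5, 224.5], 0.4, [0.509, -0.139])]
leaf_near side [([321.2, 364.8], 0.77, [0.5, -0.133])]
leaf_far top [([395.4, 203.6], 0.6, [0.568, -0.133])]
leaf_far side [([352.7, 355.1], 0.79, [0.558, -0.128]), ([259.4, 197.0], 0.15, [0.506, 0.337])]
bay top [([449.6, 185.5], 0.65, [0.624, -0.287])]
bay side [([359.1, 360.6], 0.92, [0.565, -0.141]), ([321.7, 368.3], 0.43, [0.499, -0.139])]
[[0.621, -0.129], [0.439, -0.138], [0.64, -0.389], [0.455, -0.397]]
```

View pics/crop.png

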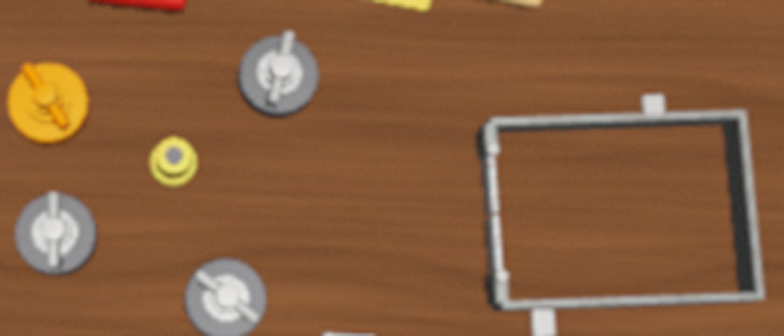

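The crop confirms three dark grey sets, with hubs at crop (281,70), (53,230) and (228,296) and bars clearly visible. The lone orange set at (47,102) is not meant. The bay mouth runs from (491,126) to (500,303).

```bash
cat > t.py <<'E'
from h import *
def plan(X,Y,Z,yaw):  # yaw: direction of tool x in world (deg); tool z down
    s=sensors.state();R=np.array(s["ee_rot"]);d=R.T@(np.array([X,Y,Z])-s["eef_pos"])
    cur=np.degrees(np.arctan2(R[1,0],R[0,0]))
    print("t",round(s["t"],2),"d cm tool",np.round(d*100,2),"rz",round((cur-yaw+90)%180-90,1),"cur",round(cur,1),"q6",round(s["qpos"][5],2),"F",np.round(s["ft_force"],1),"T",np.round(s["wrist_torque"],3),"w",s["gripper_width"])
E
python3 - <<'E'
from t import *
f=vision.grab_frame("top")
c=lambda a,z:ray(f,(220+a[0]/2.8,140+a[1]/2.8),z)[:2]
for n,h,e1,e2 in (("S1",(228,296),(200,272),(256,320)),("S2",(53,230),(52,194),(54,264)),("S3",(281,70),(290,35),(272,102))):
    a,b=c(e1,.056),c(e2,.056);d=a-b
    print(n,"hub",np.round(c(h,.063),4),"mid",np.round((a+b)/2,4),"len",np.hypot(*d).round(4),"ang",np.degrees(np.arctan2(d[1],d[0]))%180)
q=[c(p,.045) for p in((491,126),(500,303),(742,114),(758,294))]
print(np.round(q,4)); print("bay mouth",(q[0]+q[1])/2,"dirs",[np.degrees(np.arctan2(*(v[::-1])))for v in (q[0]-q[1],q[0]-q[2],q[1]-q[3])])
plan(.440,.128,.15,50)
E
```

```text
S1 hub [0.4397 0.1281] mid [0.4403 0.1278] len 0.0709 ang 50.915908983881536
S2 hub [0.4984 0.2981] mid [0.5004 0.2987] len 0.0684 ang 3.9685087025268704
S3 hub [0.6634 0.081 ] mid [0.6667 0.0804] len 0.0704 ang 166.3211824161556
[[ 0.6175 -0.13  ]
 [ 0.4421 -0.1378]
 [ 0.6375 -0.3809]
 [ 0.4583 -0.3909]]
bay mouth [ 0.52977669 -0.13389468] dirs [np.float64(2.5626974863114675), np.float64(94.5573239603369), np.float64(93.6547681578229)]
t 1.65 d cm tool [-38.36 -29.93  10.03] rz -66.9 cur 163.1 q6 -0.22 F [ 0.3 -0.1 -0.1] T [0.013 0.043 0.029] w 0.08545587868490061
```

```bash
python3 -m jog '{"rows":[1,0,0,1,0,0,-7, 1,0,0,1.5,0,0,-7, 1,0,0,1.5,0,0,-7, 1,0,0,0,0,0,0]}' 40
python3 -c "
from t import *
plan(.500,.298,.12,184)"
```

```text
t: 2.05
eef_pos: [0.16, 0.5254, 0.2087]
ee_rot: [[-0.997, -0.072, -0.002], [-0.072, 0.997, -0.003], [0.002, -0.003, -1.0]]
ft_force: [-0.3, 0.1, 0.0]
gripper_width: 0.0852
grip_force: 0.0
t 2.05 d cm tool [-32.3  -25.09   8.88] rz 0.1 cur -175.9 q6 -0.58 F [-0.3  0.1  0. ] T [-0.008 -0.015  0.017] w 0.08519611293308661
```

```bash
python3 -m jog '{"rows":[1,-2,-1.55,0,0,0,0, 1,-4,-3.1,0,0,0,0, 1,-4,-3.1,0,0,0,0, 1,-4,-3.1,0,0,0,0, 1,-4,-3.1,0,0,0,0, 1,-4,-3.1,0,0,0,0, 1,-4,-3.1,0,0,0,0, 1,-3.5,-2.75,1,0,0,0]}' >/dev/null
python3 -m jog '{"rows":[1,-2,-1.5,1.5,0,0,0, 1,-0.8,-0.65,1.5,0,0,0, 1,0,0,1,0,0,0, 1,0,0,0,0,0,0]}' >/dev/null
python3 -c "
from t import *
plan(.500,.298,.066,184)
g=vision.grab_frame('side');save(g,'s2.png',3,(160,60,360,240))
f=vision.grab_frame('top')
for fr in(f,g):
  print([(np.round(ray(fr,r['pixel'],.0555)[:2],4),round(r['p'],2)) for r in finder.place_of('bar_b',fr)])
"
```

```text
t 3.25 d cm tool [-0.35 -0.33  9.36] rz -0.1 cur -176.1 q6 -1.3 F [ 0.7 -0.3 -0.2] T [-0.008  0.004 -0.034] w 0.08543413573685622
[(array([0.6416, 0.306 ]), 0.69), (array([0.6672, 0.0811]), 0.63), (array([0.3396, 0.527 ]), 0.62), (array([0.4775, 0.4216]), 0.58), (array([0.4985, 0.295 ]), 0.47), (array([0.4387, 0.1283]), 0.43)]
[(array([0.4668, 0.4275]), 0.73), (array([0.6691, 0.0837]), 0.7), (array([0.4807, 0.2319]), 0.7), (array([0.3436, 0.5192]), 0.66), (array([0.4406, 0.1273]), 0.65), (array([0.3049, 0.1979]), 0.6), (array([0.634 , 0.3099]), 0.56), (array([0.5027, 0.2979]), 0.51)]
```

View pics/s2.png

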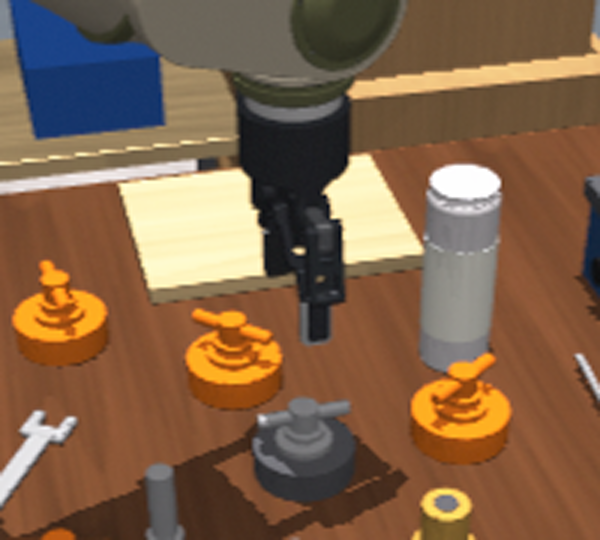

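The picture shows the gripper directly above the grey set at crop (305,450), with the bar in line with the open jaws and nothing in the way.

```bash
python3 -m jog '{"rows":[1,-0.3,-0.3,1.5,0,0,0, 1,0,0,2.5,0,0,0, 1,0,0,2.5,0,0,0, 1,0,0,2,0,0,0, 1,0,0,0.8,0,0,0, 0,0,0,0,0,0,0, 0,0,0,0,0,0,0, 0,0,0,0,0,0,0]}' 30 >/dev/null
python3 -m jog '{"rows":[0,0,0,0,0,0,0, 0,0,0,0,0,0,0, 0,0,0,0,0,0,0, 0,0,0,0,0,0,0]}'
python3 -c "
from t import *
plan(.500,.298,.066,184)"
```

```text
t: 4.65
eef_pos: [0.5008, 0.2988, 0.0685]
ee_rot: [[-0.998, -0.071, 0.002], [-0.071, 0.998, 0.001], [-0.002, 0.001, -1.0]]
ft_force: [-1.3, 1.8, 4.8]
gripper_width: 0.0224
grip_force: 29.2
t 4.65 d cm tool [ 0.09 -0.07  0.25] rz 0.0 cur -176.0 q6 -1.31 F [-1.3  1.8  4.8] T [0.281 0.154 0.034] w 0.022350245576690908
```

```bash
for i in 1; do python3 -m jog '{"rows":[0,0,0,0,0,0,8, 0,0,0,0,0,0,8, 0,0,0,0,0,0,8]}'|tail -3;python3 -c "
from t import *
plan(.500,.298,.066,184)";done
python3 -m jog '{"rows":[0,0,0,0.03,0,0,8, 0,0,0,0.03,0,0,8]}'|tail -3;python3 -c "
from t import *
plan(.500,.298,.066,184)"
```

```text
ft_force: [0.0, 0.7, -2.6]
gripper_width: 0.023
grip_force: 29.5
t 4.95 d cm tool [ 0.04 -0.08  0.17] rz -24.3 cur 159.7 q6 -0.88 F [ 0.   0.7 -2.6] T [ 0.249 -0.142  0.013] w 0.023023552647104085
ft_force: [0.1, 1.0, 1.0]
gripper_width: 0.0227
grip_force: 29.9
t 5.15 d cm tool [ 0.03 -0.08  0.13] rz -40.3 cur 143.7 q6 -0.6 F [0.1 1.  1. ] T [ 0.043 -0.023  0.148] w 0.022682491054322393
```

```bash
python3 -m jog '{"rows":[0,0,0,0,0,0,0]}'|tail -1;python3 -c "
from t import *
plan(.500,.298,.066,184)"
python3 -m jog '{"rows":[0,0,0,0.0,0,0,3, 0,0,0,0,0,0,0]}'|tail -1;python3 -c "
from t import *
plan(.500,.298,.066,184)
f=vision.grab_frame('side')
save(f,'s2b.png',4,(200,150,340,270))"
```

```text
grip_force: 29.9
t 5.25 d cm tool [ 0.03 -0.08  0.13] rz -40.0 cur 144.0 q6 -0.61 F [-0.1  0.2  2.8] T [ 0.028 -0.01  -0.057] w 0.02255684305751241
grip_force: 30.0
t 5.45 d cm tool [ 0.03 -0.07  0.12] rz -42.8 cur 141.2 q6 -0.56 F [0.9 0.4 3.2] T [ 0.078 -0.041  0.02 ] w 0.02240585050111583
```

View pics/s2b.png

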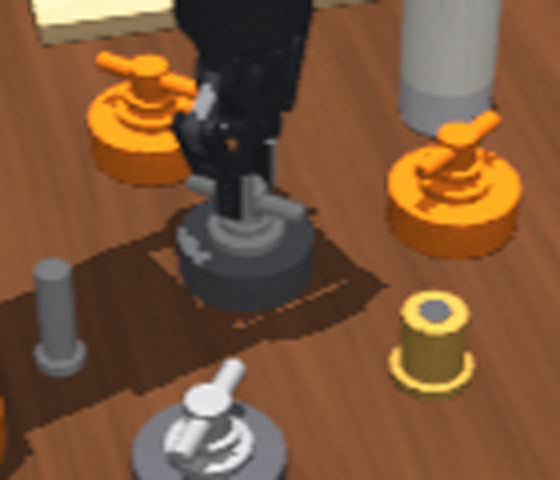

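The bar has turned with the gripper, and the torque reading is noisy. I'll continue in small steps and read the torque each time.

```bash
P='from t import *
plan(.500,.298,.066,184)'
python3 -m jog '{"rows":[0,0,0,0.02,0,0,5]}'|tail -1;python3 -c "$P"
python3 -m jog '{"rows":[0,0,0,0.02,0,0,5]}'|tail -1;python3 -c "$P"
python3 -m jog '{"rows":[0,0,0,0.02,0,0,5]}'|tail -1;python3 -c "$P"
python3 -m jog '{"rows":[0,0,0,0,0,0,0]}'|tail -1;python3 -c "$P"
```

```text
grip_force: 30.3
t 5.6 d cm tool [ 0.03 -0.08  0.12] rz -47.8 cur 136.2 q6 -0.47 F [-0.9 -0.7  6.1] T [-0.003  0.038  0.13 ] w 0.02242803695870132
grip_force: 30.4
t 5.7 d cm tool [ 0.02 -0.1   0.12] rz -52.9 cur 131.1 q6 -0.38 F [-1.2 -1.   6.7] T [0.006 0.048 0.201] w 0.022584359680506323
grip_force: 30.5
t 5.8 d cm tool [ 0.02 -0.11  0.12] rz -57.9 cur 126.1 q6 -0.29 F [ 0.2 -0.2  8.5] T [-0.022  0.074  0.196] w 0.022587586249474854
grip_force: 30.4
t 5.9 d cm tool [ 0.02 -0.11  0.12] rz -57.9 cur 126.1 q6 -0.3 F [-0.6  0.1  7.5] T [-0.059  0.044  0.092] w 0.02242845797558843
```

The torque holds at about 0.2 N m and the tool has stopped sinking after about 43°, so this screw (at 0.500, 0.298) has jammed. I'll release it and go to the next one.

```bash
python3 -m jog '{"rows":[0,0,0,-0.12,0,0,0, 0.4,0,0,0,0,0,0, 1,0,0,0,0,0,0, 1,0,0,0,0,0,0, 1,0,0,0,0,0,0, 1,0,0,0,0,0,0, 1,0,0,-1.5,0,0,0, 1,0,0,-2.5,0,0,0]}'|tail -2
python3 -m jog '{"rows":[1,0,0,-3,0,0,-8, 1,0,0,-2.5,0,0,-8, 1,0,0,0,0,0,-8, 1,0,0,0,0,0,-8, 1,0,0,0,0,0,-8, 1,0,0,0,0,0,-8, 1,0,0,0,0,0,-8, 1,0,0,0,0,0,-8]}'|tail -2
python3 -m jog '{"rows":[1,0,0,0,0,0,-8, 1,0,0,0,0,0,-8, 1,0,0,0,0,0,-8, 1,0,0,0,0,0,-8, 1,0,0,0,0,0,-8]}'|tail -2
python3 -c "
from t import *
plan(.440,.128,.066,230)
f=vision.grab_frame('top');g=vision.grab_frame('side')
save(g,'s2c.png',4,(200,150,340,270))
for fr in(f,g):
  print([(np.round(ray(fr,r['pixel'],.0555)[:2],4),round(r['p'],2)) for r in finder.place_of('bar_b',fr)])"
```

```text
gripper_width: 0.0851
grip_force: 0.0
gripper_width: 0.0855
grip_force: 0.0
gripper_width: 0.0852
grip_force: 0.0
t 8.0 d cm tool [16.96 -6.21  9.63] rz 0.4 cur -129.6 q6 -2.12 F [ 0.3  0.6 -1.1] T [-0.012  0.033 -0.021] w 0.08517802088543029
[(array([0.3375, 0.5265]), 0.64), (array([0.639 , 0.3166]), 0.62), (array([0.4334, 0.1249]), 0.6), (array([ 0.5312, -0.1192]), 0.59), (array([0.4749, 0.4261]), 0.53), (array([0.5002, 0.2907]), 0.51), (array([0.6733, 0.0832]), 0.48)]
[(array([0.3011, 0.1933]), 0.9), (array([0.6704, 0.0761]), 0.79), (array([0.6357, 0.3082]), 0.61), (array([0.4409, 0.1367]), 0.58), (array([0.4719, 0.4142]), 0.51), (array([0.3393, 0.5377]), 0.5)]
```

View pics/s2c.png

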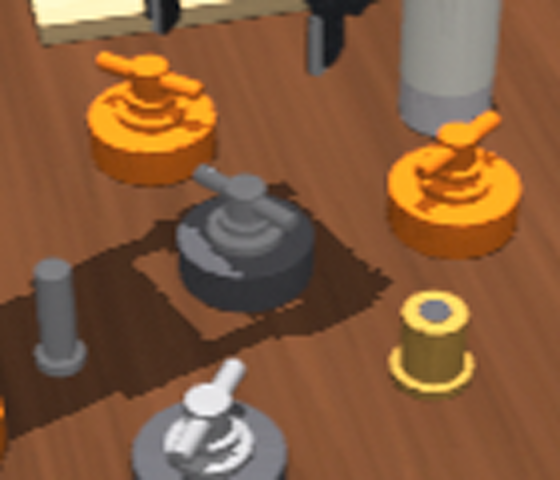

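The set stands in place, released, with its bar turned, at crop (245,225). Next is the set at (0.440, 0.128).

```bash
python3 -m jog '{"rows":[1,2,-0.7,0,0,0,0, 1,4,-1.5,0,0,0,0, 1,4,-1.5,0,0,0,0, 1,4,-1.5,0,0,0,0, 1,2.3,-0.8,1,0,0,0, 1,0.66,-0.21,2,0,0,0, 1,0,0,2,0,0,0, 1,0,0,0,0,0,0]}'|tail -1
python3 -c "
from t import *
plan(.440,.128,.066,230)"
```

```text
grip_force: 0.0
t 9.0 d cm tool [-0.13 -0.16  4.48] rz -0.1 cur -130.1 q6 -2.42 F [-0.3 -0.   0.4] T [-0.028  0.006  0.058] w 0.08558387817621822
```

```bash
P='from t import *
plan(.440,.128,.066,230)'
python3 -m jog '{"rows":[1,-0.13,-0.16,2,0,0,0, 1,0,0,1.6,0,0,0, 1,0,0,0.7,0,0,0, 0,0,0,0,0,0,0, 0,0,0,0,0,0,0, 0,0,0,0,0,0,0, 0,0,0,0,0,0,0, 0,0,0,0,0,0,0]}' 30 >/dev/null
python3 -m jog '{"rows":[0,0,0,0,0,0,0, 0,0,0,0,0,0,0]}'|tail -2;python3 -c "$P"
python3 -m jog '{"rows":[0,0,0,0,0,0,7, 0,0,0,0,0,0,7, 0,0,0,0.02,0,0,7]}'|tail -1;python3 -c "$P"
python3 -m jog '{"rows":[0,0,0,0.03,0,0,7]}'|tail -1;python3 -c "$P"
python3 -m jog '{"rows":[0,0,0,0.03,0,0,7]}'|tail -1;python3 -c "$P"
python3 -m jog '{"rows":[0,0,0,0.03,0,0,7]}'|tail -1;python3 -c "$P"
```

```text
gripper_width: 0.0228
grip_force: 29.1
t 10.0 d cm tool [0.11 0.05 0.39] rz 0.0 cur -130.0 q6 -2.42 F [-2.5  1.   6.1] T [ 0.244  0.384 -0.035] w 0.022757698250440567
grip_force: 29.5
t 10.3 d cm tool [ 0.12 -0.    0.32] rz -21.2 cur -151.2 q6 -2.05 F [ 0.9  1.4 -2.6] T [ 0.327 -0.06   0.057] w 0.022664264003778446
grip_force: 29.6
t 10.4 d cm tool [ 0.12 -0.02  0.29] rz -28.2 cur -158.2 q6 -1.93 F [ 0.8  2.9 -2.3] T [ 0.398  0.029 -0.028] w 0.022556465615291416
grip_force: 29.6
t 10.5 d cm tool [ 0.12 -0.03  0.26] rz -35.2 cur -165.2 q6 -1.8 F [-0.4  2.9 -1.8] T [ 0.408 -0.021  0.011] w 0.022574220582263424
grip_force: 29.6
t 10.6 d cm tool [ 0.13 -0.05  0.24] rz -42.2 cur -172.2 q6 -1.68 F [ 2.1  2.8 -2.4] T [ 0.369 -0.116 -0.009] w 0.022615179591606076
```

```bash
P='from t import *
plan(.440,.128,.066,230)'
python3 -m jog '{"rows":[0,0,0,0.03,0,0,7, 0,0,0,0.03,0,0,7, 0,0,0,0.03,0,0,7, 0,0,0,0.03,0,0,7]}'|tail -1;python3 -c "$P"
python3 -m jog '{"rows":[0,0,0,0.03,0,0,7]}'|tail -1;python3 -c "$P"
python3 -m jog '{"rows":[0,0,0,0.03,0,0,7]}'|tail -1;python3 -c "$P"
python3 -m jog '{"rows":[0,0,0,0.03,0,0,7]}'|tail -1;python3 -c "$P"
python3 -m jog '{"rows":[0,0,0,0.03,0,0,7]}'|tail -1;python3 -c "$P"
```

```text
grip_force: 29.6
t 11.0 d cm tool [ 0.11 -0.1   0.12] rz -70.2 cur 159.8 q6 -1.19 F [ 0.9  0.5 -2.4] T [ 0.207 -0.207  0.081] w 0.02262432749858224
grip_force: 29.6
t 11.1 d cm tool [ 0.11 -0.11  0.09] rz -77.2 cur 152.8 q6 -1.07 F [ 1.2  2.1 -2.5] T [ 0.286 -0.208  0.087] w 0.022627971873131106
grip_force: 29.6
t 11.2 d cm tool [ 0.1  -0.13  0.07] rz -84.2 cur 145.8 q6 -0.95 F [ 2.1  1.  -2.1] T [ 0.102 -0.234  0.061] w 0.022636472019012328
grip_force: 29.6
t 11.3 d cm tool [ 0.09 -0.14  0.03] rz 88.8 cur 138.8 q6 -0.83 F [ 1.9  0.9 -2.8] T [ 0.076 -0.215  0.055] w 0.022389849252073615
grip_force: 29.6
t 11.4 d cm tool [ 0.08 -0.16  0.01] rz 81.8 cur 131.8 q6 -0.7 F [ 1.8  0.4 -3. ] T [ 0.075 -0.303  0.045] w 0.022487250313202586
```

```bash
P='from t import *
plan(.440,.128,.066,230)'
python3 -m jog '{"rows":[0,0,0,0.02,0,0,5]}'|tail -1;python3 -c "$P"
python3 -m jog '{"rows":[0,0,0,0.02,0,0,5]}'|tail -1;python3 -c "$P"
python3 -m jog '{"rows":[0,0,0,0.02,0,0,5]}'|tail -1;python3 -c "$P"
```

```text
grip_force: 30.0
t 11.5 d cm tool [ 0.06 -0.15 -0.01] rz 76.8 cur 126.8 q6 -0.62 F [0.5 0.1 2.5] T [ 0.022 -0.025  0.095] w 0.022576080746820232
grip_force: 30.1
t 11.6 d cm tool [ 0.05 -0.15 -0.01] rz 71.9 cur 121.9 q6 -0.53 F [-0.5  0.6  4.1] T [0.029 0.016 0.192] w 0.022685817915499135
grip_force: 30.3
t 11.7 d cm tool [ 0.04 -0.17 -0.01] rz 66.9 cur 116.9 q6 -0.44 F [ 0.2 -0.8  5.2] T [-0.051  0.057  0.238] w 0.022090131152196157
```

This one is home: 101° free, then the torque climbs and it stops sinking. On to the third.

```bash
python3 -m jog '{"rows":[0,0,0,-0.05,0,0,0, 0.4,0,0,0,0,0,0, 1,0,0,0,0,0,0, 1,0,0,0,0,0,0, 1,0,0,0,0,0,0, 1,0,0,0,0,0,0, 1,0,0,-1.5,0,0,0, 1,0,0,-2.5,0,0,0]}'|tail -2
python3 -m jog '{"rows":[1,0,0,-2,0,0,-8, 1,0,0,-1,0,0,-8, 1,0,0,0,0,0,-8, 1,0,0,0,0,0,-8, 1,0,0,0,0,0,-8, 1,0,0,0,0,0,-8, 1,0,0,0,0,0,-1]}'|tail -2
python3 -c "
from t import *
plan(.668,.081,.066,166)"
```

```text
gripper_width: 0.0852
grip_force: 0.0
gripper_width: 0.0856
grip_force: 0.0
t 13.2 d cm tool [-23.17   0.82   6.97] rz 0.2 cur 166.2 q6 -1.3 F [-0.2  0.8  0.2] T [0.057 0.01  0.006] w 0.08556298497269683
```

```bash
python3 -m jog '{"rows":[1,-2,0,0,0,0,0, 1,-4,0.15,0,0,0,0, 1,-4.5,0.2,0,0,0,0, 1,-4.5,0.2,0,0,0,0, 1,-4.5,0.2,0,0,0,0, 1,-2.7,0.07,0,0,0,0, 1,-1,0,2,0,0,0, 1,0,0,0.5,0,0,0]}'|tail -1
python3 -c "
from t import *
plan(.668,.081,.066,166)
f=vision.grab_frame('top');g=vision.grab_frame('side')
for fr in(f,g):
  print([(np.round(ray(fr,r['pixel'],.0555)[:2],4),round(r['p'],2)) for r in finder.place_of('bar_b',fr)])
"
```

```text
grip_force: 0.0
t 14.0 d cm tool [0.04 0.11 4.2 ] rz -0.1 cur 165.9 q6 -1.38 F [-0.9  0.5 -1.4] T [ 0.024 -0.014  0.02 ] w 0.0854544829140166
[(array([0.6317, 0.3083]), 0.72), (array([0.3417, 0.5252]), 0.56), (array([0.5052, 0.2998]), 0.46)]
[(array([0.3005, 0.1929]), 0.87), (array([0.4426, 0.1192]), 0.8), (array([0.4697, 0.4232]), 0.75), (array([0.6707, 0.0866]), 0.74), (array([0.6381, 0.3178]), 0.74), (array([0.4955, 0.2894]), 0.71), (array([0.3404, 0.5243]), 0.44)]
```

```bash
P='from t import *
plan(.668,.081,.066,166)'
python3 -m jog '{"rows":[1,0,0.1,1.8,0,0,0, 1,0,0,1.5,0,0,0, 1,0,0,0.6,0,0,0, 0,0,0,0,0,0,0, 0,0,0,0,0,0,0, 0,0,0,0,0,0,0, 0,0,0,0,0,0,0, 0,0,0,0,0,0,0]}' 30 >/dev/null
python3 -m jog '{"rows":[0,0,0,0,0,0,0, 0,0,0,0,0,0,0]}'|tail -2;python3 -c "$P"
python3 -m jog '{"rows":[0,0,0,0,0,0,7, 0,0,0,0,0,0,7, 0,0,0,0.02,0,0,7, 0,0,0,0.03,0,0,7]}'|tail -1;python3 -c "$P"
python3 -m jog '{"rows":[0,0,0,0.03,0,0,7, 0,0,0,0.03,0,0,7]}'|tail -1;python3 -c "$P"
python3 -m jog '{"rows":[0,0,0,0.03,0,0,7]}'|tail -1;python3 -c "$P"
python3 -m jog '{"rows":[0,0,0,0.03,0,0,7]}'|tail -1;python3 -c "$P"
```

```text
gripper_width: 0.0225
grip_force: 29.6
t 15.2 d cm tool [ 0.07 -0.09  0.66] rz 0.1 cur 166.1 q6 -1.38 F [0.4 2.5 6.5] T [ 0.429  0.034 -0.026] w 0.0224931007783032
grip_force: 29.3
t 15.6 d cm tool [ 0.02 -0.12  0.54] rz -28.2 cur 137.8 q6 -0.89 F [1.6 2.6 2. ] T [ 0.5   -0.223  0.107] w 0.02232044741820549
grip_force: 29.3
t 15.8 d cm tool [-0.01 -0.11  0.48] rz -42.2 cur 123.8 q6 -0.64 F [0.7 2.6 2.1] T [ 0.48  -0.2    0.035] w 0.0227519439258746
grip_force: 29.3
t 15.9 d cm tool [-0.03 -0.11  0.45] rz -49.2 cur 116.8 q6 -0.52 F [1.7 2.5 2.7] T [ 0.491 -0.26  -0.003] w 0.022402966292383197
grip_force: 29.3
t 16.0 d cm tool [-0.04 -0.11  0.42] rz -56.2 cur 109.8 q6 -0.4 F [1.2 2.1 1.3] T [ 0.458 -0.279  0.056] w 0.022332781918426907
```

```bash
P='from t import *
plan(.668,.081,.066,166)'
python3 -m jog '{"rows":[0,0,0,0.03,0,0,7, 0,0,0,0.03,0,0,7, 0,0,0,0.03,0,0,7]}'|tail -1;python3 -c "$P"
python3 -m jog '{"rows":[0,0,0,0.03,0,0,7]}'|tail -1;python3 -c "$P"
python3 -m jog '{"rows":[0,0,0,0.03,0,0,7]}'|tail -1;python3 -c "$P"
python3 -m jog '{"rows":[0,0,0,0.03,0,0,7]}'|tail -1;python3 -c "$P"
python3 -m jog '{"rows":[0,0,0,0.02,0,0,5]}'|tail -1;python3 -c "$P"
```

```text
grip_force: 29.3
t 16.3 d cm tool [-0.08 -0.09  0.33] rz -77.2 cur 88.8 q6 -0.03 F [1.4 3.4 2.1] T [ 0.613 -0.239  0.056] w 0.022559820846875998
grip_force: 29.3
t 16.4 d cm tool [-0.09 -0.08  0.3 ] rz -84.2 cur 81.8 q6 0.09 F [2.4 4.1 1.9] T [ 0.563 -0.341  0.075] w 0.022662627439542025
grip_force: 29.3
t 16.5 d cm tool [-0.1  -0.08  0.27] rz 88.8 cur 74.8 q6 0.21 F [2.7 2.9 1.9] T [ 0.508 -0.325 -0.017] w 0.022634589196843063
grip_force: 29.5
t 16.6 d cm tool [-0.11 -0.06  0.24] rz 81.8 cur 67.8 q6 0.33 F [1.3 1.5 3.7] T [ 0.288 -0.126  0.174] w 0.022433182384034193
grip_force: 29.5
t 16.7 d cm tool [-0.08 -0.06  0.24] rz 76.8 cur 62.8 q6 0.42 F [-0.8 -0.1  4.2] T [ 0.095 -0.009  0.173] w 0.022576851899877584
```

The third is home too: 94° free, then a firm stop. I'll seat it firmly and drag it while it is still gripped, with the finger tips above the wall height.

```bash
python3 -m jog '{"rows":[0,0,0,0,0,0,3, 0,0,0,0,0,0,0]}' 60|tail -1
cat >> t.py <<'E'
M=np.array([.530,-.134]);u=np.array([.063,-.998])
def bayco(p): v=np.array(p)[:2]-M; return (v@u, v@np.array([.998,.063]))  # depth, lateral(+x)
E
python3 -c "
from t import *
s=sensors.state();y=np.degrees(np.arctan2(s['ee_rot'][1][0],s['ee_rot'][0][0]))
A=M-.11*u;B=M+.20*u
plan(*A,.066,y);plan(*B,.066,y);R=np.array(s['ee_rot']);print((R.T@np.r_[u,0])*100, s['eef_pos'])
f=vision.grab_frame('top')
print([(np.round(ray(f,r['pixel'],.0)[:2],4),round(r['p'],2)) for r in finder.place_of('set_b',f)])
"
```

```text
grip_force: 58.7
t 16.9 d cm tool [-16.42  -7.36   0.24] rz 0.0 cur 60.0 q6 0.47 F [0.6 0.6 5. ] T [0.084 0.016 0.081] w 0.020985586514699586
t 16.9 d cm tool [-42.25   9.78   0.25] rz 0.0 cur 60.0 q6 0.47 F [0.6 0.6 5. ] T [0.084 0.016 0.081] w 0.020985586514699586
[-8.33168456e+01  5.52994758e+01  3.48993850e-02] [0.66883887 0.08128156 0.06854281]
[(array([0.5013, 0.2884]), 0.96), (array([0.3427, 0.5176]), 0.86), (array([0.4682, 0.4308]), 0.73), (array([0.3107, 0.2031]), 0.41)]
```

```bash
python3 -m jog '{"rows":[0,-1,-0.45,0,0,0,0, 0,-2,-0.9,0,0,0,0, 0,-2.4,-1.1,0,0,0,0, 0,-2.4,-1.1,0,0,0,0, 0,-2.4,-1.1,0,0,0,0, 0,-2.4,-1.1,0,0,0,0, 0,-2,-0.9,0,0,0,0, 0,-1.4,-0.6,0,0,0,0]}'|tail -1
python3 -m jog '{"rows":[0,-0.4,-0.2,0,0,0,0, 0,0,0,0,0,0,0]}'|tail -1
python3 -c "
from t import *
s=sensors.state();y=np.degrees(np.arctan2(s['ee_rot'][1][0],s['ee_rot'][0][0]))
plan(*(M+.20*u),.066,y);print(bayco(s['eef_pos']))
f=vision.grab_frame('top');g=vision.grab_frame('side')
save(g,'gate.png',1.8,(150,180,560,420))
for fr in (f,g):
  print([(np.round(r['pixel']),np.round(ray(fr,r['pixel'],.0)[:2],4),round(r['p'],2)) for r in finder.place_of('set_b',fr)])
  print('bay',[(np.round(ray(fr,r['pixel'],.0)[:2],4),round(r['p'],2)) for r in finder.place_of('bay',fr)])
"
```

```text
grip_force: 59.2
grip_force: 59.5
t 18.0 d cm tool [-25.8   17.21   0.27] rz 0.0 cur 60.1 q6 0.25 F [-1.6 -2.9  7.4] T [-0.571  0.35  -0.037] w 0.0211999536333741
(np.float64(-0.11012265797220616), np.float64(-0.0009119580972560863))
[(array([300., 249.]), array([0.4344, 0.1273]), 0.88), (array([157., 282.]), array([0.3316, 0.5227]), 0.87), (array([193., 235.]), array([0.4654, 0.4303]), 0.78), (array([237., 179.]), array([0.6298, 0.3137]), 0.73), (array([244., 224.]), array([0.5001, 0.2897]), 0.67)]
bay []
[(array([181., 262.]), array([0.3   , 0.1968]), 0.91), (array([252., 270.]), array([0.4417, 0.1367]), 0.86), (array([238., 186.]), array([0.4707, 0.4303]), 0.83), (array([259., 219.]), array([0.4934, 0.2914]), 0.71), (array([182., 173.]), array([0.3411, 0.5228]), 0.66), (array([313., 322.]), array([ 0.5236, -0.0227]), 0.63)]
bay [(array([ 0.5349, -0.1265]), 0.86), (array([0.7461, 0.2742]), 0.74)]
```

View pics/gate.png

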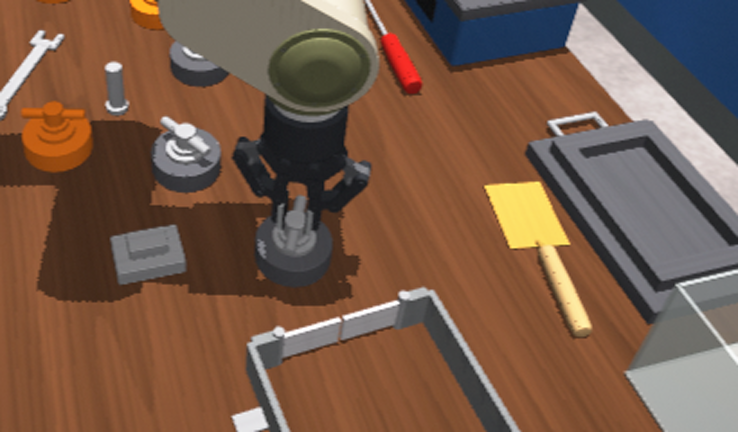

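The set at crop (293,250) stands upright in front of the closed gate, centred between the posts at (278,335) and (404,295). I'll push it in.

```bash
P='from t import *
s=sensors.state();y=np.degrees(np.arctan2(s["ee_rot"][1][0],s["ee_rot"][0][0]))
plan(*(M+.20*u),.066,y);print(bayco(s["eef_pos"]))'
python3 -m jog '{"rows":[0,-0.9,0.6,0,0,0,0, 0,-1.8,1.2,0,0,0,0, 0,-1.8,1.2,0,0,0,0, 0,-1.8,1.2,0,0,0,0, 0,-1.8,1.2,0,0,0,0, 0,-1.8,1.2,0,0,0,0, 0,-1.8,1.2,0,0,0,0, 0,-1.8,1.2,0,0,0,0]}'|tail -1;python3 -c "$P"
python3 -m jog '{"rows":[0,-1.8,1.2,0,0,0,0, 0,-1.8,1.2,0,0,0,0, 0,-1.8,1.2,0,0,0,0, 0,-1.8,1.2,0,0,0,0, 0,-1.8,1.2,0,0,0,0]}'|tail -1;python3 -c "$P"
```

```text
grip_force: 60.1
t 19.1 d cm tool [-12.5    8.32   0.18] rz 0.0 cur 60.1 q6 -0.02 F [-1.  12.7 12.6] T [ 2.009  0.066 -0.004] w 0.021347616345128453
(np.float64(0.04986828079116098), np.float64(-0.00044128623135847013))
grip_force: 60.1
t 19.6 d cm tool [-3.49  2.3   0.22] rz 0.0 cur 60.2 q6 -0.17 F [-0.1 10.8 11.3] T [ 1.77   0.124 -0.076] w 0.021145136808268336
(np.float64(0.1582034649423695), np.float64(3.598483002502373e-05))
```

```bash
python3 -m jog '{"rows":[0,-1.3,0.85,0,0,0,0, 0,-1.1,0.75,0,0,0,0, 0,-0.6,0.4,0,0,0,0, 0,0,0,-0.1,0,0,0, 0,0,0,0,0,0,0, 0.3,0,0,0,0,0,0, 0.6,0,0,0,0,0,0, 0.6,0,0,0,0,0,0]}'|tail -3
python3 -m jog '{"rows":[0.6,0,0,0,0,0,0, 0.6,0,0,0,0,0,0, 0.6,0,0,-1,0,0,0, 0.6,0,0,-2.5,0,0,0, 0.6,0,0,-3,0,0,0, 0.6,0,0,-2,0,0,0]}'|tail -3
python3 -c "
from t import *
s=sensors.state();print(bayco(s['eef_pos']));plan(.440,.128,.066,299)
f=vision.grab_frame('top');g=vision.grab_frame('side')
save(f,'top3.png',2.8,(220,140,500,260))
for fr in (f,g):
  print([(np.round(r['pixel']),np.round(ray(fr,r['pixel'],.0)[:2],4),round(r['p'],2)) for r in finder.place_of('set_b',fr)])
"
```

```text
ft_force: [0.2, -0.5, -0.5]
gripper_width: 0.051
grip_force: 0.0
ft_force: [0.0, 0.5, 0.9]
gripper_width: 0.0511
grip_force: 0.0
(np.float64(0.19605806683304855), np.float64(0.00011947701516233986))
t 21.0 d cm tool [ 34.55 -31.75   8.98] rz -58.9 cur 60.1 q6 -0.21 F [0.  0.5 0.9] T [-0.03   0.01   0.007] w 0.05112363063519734
[(array([239., 180.]), array([0.6286, 0.308 ]), 0.92), (array([245., 224.]), array([0.5   , 0.2855]), 0.82), (array([462., 219.]), array([ 0.5335, -0.3294]), 0.79), (array([195., 230.]), array([0.4816, 0.425 ]), 0.75), (array([274., 294.]), array([0.3098, 0.1967]), 0.73), (array([303., 247.]), array([0.4402, 0.1201]), 0.62), (array([160., 281.]), array([0.3349, 0.5143]), 0.62)]
[(array([254., 272.]), array([0.4432, 0.1284]), 0.91), (array([182., 172.]), array([0.3416, 0.5298]), 0.82), (array([181., 261.]), array([0.3011, 0.199 ]), 0.62)]
```

View pics/top3.png

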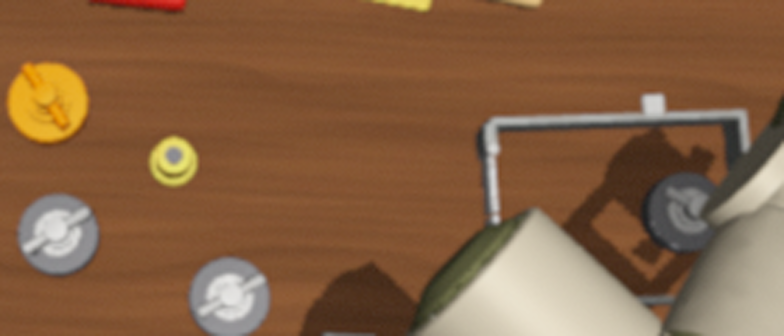

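The set is in the bay at crop (685,210). The gate's upper leaf is shut and the lower one is hidden by the arm. Set 1's bar at (231,296) lies at about 118°, so I'll fetch it next.

```bash
python3 -m jog '{"rows":[1,0,0,-1,0,0,-8, 1,0,0,0,0,0,-8, 1,0,0,0,0,0,-8, 1,0,0,0,0,0,-8, 1,0,0,0,0,0,-8, 1,0,0,0,0,0,-8, 1,0,0,0,0,0,-8, 1,0,0,0,0,0,-2]}'|tail -2
python3 -c "
from t import *
plan(.4415,.1275,.063,118)"
```

```text
gripper_width: 0.0856
grip_force: 0.0
t 22.0 d cm tool [44.92 12.83 10.05] rz 0.3 cur 118.3 q6 -1.23 F [0.1 0.  0.4] T [ 0.029 -0.015 -0.017] w 0.08560723217371168
```

```bash
python3 -m jog '{"rows":[1,2,0.6,0,0,0,0, 1,4,1.15,0,0,0,0, 1,4.5,1.3,0,0,0,0, 1,4.5,1.3,0,0,0,0, 1,4.5,1.3,0,0,0,0, 1,4.5,1.3,0,0,0,0, 1,4.5,1.3,0,0,0,0, 1,4.5,1.3,0,0,0,0]}'|tail -1
python3 -m jog '{"rows":[1,4.5,1.3,0,0,0,0, 1,4.5,1.2,0,0,0,0, 1,2.4,0.6,1,0,0,0, 1,0.5,0.2,2,0,0,0, 1,0,0,2,0,0,0, 1,0,0,0,0,0,0]}'|tail -1
python3 -c "
from t import *
plan(.4415,.1275,.063,118)"
```

```text
grip_force: 0.0
grip_force: 0.0
t 23.4 d cm tool [ 0.04 -0.07  4.85] rz 0.1 cur 118.1 q6 -0.47 F [-0.1  0.   0.5] T [-0.018  0.039 -0.026] w 0.08534099373651954
```

```bash
python3 -m jog '{"rows":[1,0,-0.05,1.8,0,0,0, 1,0,0,1.8,0,0,0, 1,0,0,1.2,0,0,0, 0,0,0,0,0,0,0, 0,0,0,0,0,0,0, 0,0,0,0,0,0,0, 0,0,0,0,0,0,0, 0,0,0,0,0,0,0]}' 60 >/dev/null
python3 -m jog '{"rows":[0,0,0,0,0,0,0, 0,0,0,0,0,0,0, 0,0,0,0,0,0,3, 0,0,0,0,0,0,0]}'
python3 -c "
from t import *
s=sensors.state();y=np.degrees(np.arctan2(s['ee_rot'][1][0],s['ee_rot'][0][0]))
plan(*(M-.11*u),.063,y);plan(*(M+.103*u),.063,y)"
```

```text
t: 24.6
eef_pos: [0.4441, 0.1271, 0.0669]
ee_rot: [[-0.423, 0.906, 0.001], [0.906, 0.423, -0.0], [-0.001, 0.001, -1.0]]
ft_force: [-1.9, -0.2, 7.8]
gripper_width: 0.0211
grip_force: 58.4
t 24.6 d cm tool [-17.05   0.77   0.4 ] rz 0.0 cur 115.0 q6 -0.41 F [-1.9 -0.2  7.8] T [-0.15   0.391  0.08 ] w 0.021128889908777513
t 24.6 d cm tool [-36.88  -7.     0.41] rz 0.0 cur 115.0 q6 -0.41 F [-1.9 -0.2  7.8] T [-0.15   0.391  0.08 ] w 0.021128889908777513
```

```bash
python3 -m jog '{"rows":[0,-1,0.05,-0.1,0,0,0, 0,-2.2,0.1,0,0,0,0, 0,-2.5,0.1,0,0,0,0, 0,-2.5,0.12,0,0,0,0, 0,-2.5,0.12,0,0,0,0, 0,-2.5,0.12,0,0,0,0, 0,-2,0.1,0,0,0,0, 0,-1.4,0.06,0,0,0,0]}'|tail -1
python3 -m jog '{"rows":[0,-0.4,0,0,0,0,0, 0,0,0,0,0,0,0]}'|tail -1
python3 -c "
from t import *
s=sensors.state();y=np.degrees(np.arctan2(s['ee_rot'][1][0],s['ee_rot'][0][0]))
plan(*(M+.103*u),.063,y);print(bayco(s['eef_pos']))
g=vision.grab_frame('side')
save(g,'gate2.png',1.8,(150,180,560,420))
"
```

```text
grip_force: 59.6
grip_force: 59.4
t 25.6 d cm tool [-19.83  -7.79   0.43] rz 0.0 cur 115.0 q6 -0.71 F [ 1.  -2.3 -2.2] T [-0.413 -0.195 -0.008] w 0.021187503188444857
(np.float64(-0.11006015551813927), np.float64(7.792630805350383e-05))
```

View pics/gate2.png

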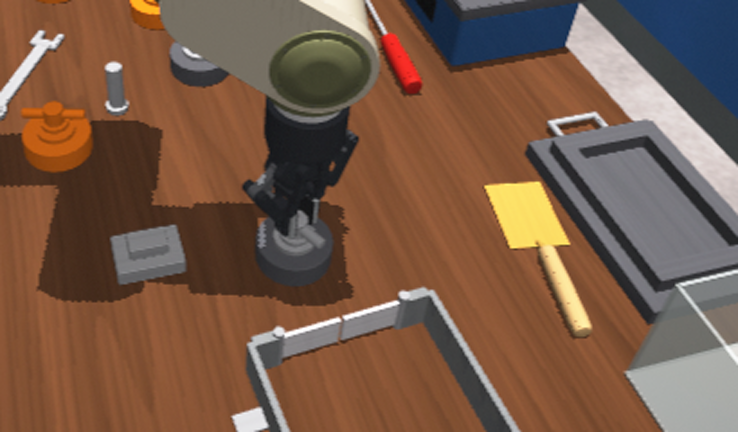

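Both leaves are shut at crop (310,338) and (370,320), and set 1 is lined up at (293,250). I'll push it in.

```bash
P='from t import *
s=sensors.state();print(bayco(s["eef_pos"]));y=np.degrees(np.arctan2(s["ee_rot"][1][0],s["ee_rot"][0][0]));plan(*(M+.103*u),.063,y)'
python3 -m jog '{"rows":[0,-1,-0.4,0.06,0,0,0, 0,-2,-0.8,0,0,0,0, 0,-2,-0.8,0,0,0,0, 0,-2,-0.8,0,0,0,0, 0,-2,-0.8,0,0,0,0, 0,-2,-0.8,0,0,0,0, 0,-2,-0.8,0,0,0,0, 0,-2,-0.8,0,0,0,0]}'|tail -1;python3 -c "$P"
python3 -m jog '{"rows":[0,-2,-0.8,0,0,0,0, 0,-1.6,-0.6,0,0,0,0, 0,-0.9,-0.3,0,0,0,0, 0,-0.3,-0.1,0,0,0,0, 0,0,0,0,0,0,0]}'|tail -1;python3 -c "$P"
```

```text
grip_force: 60.0
(np.float64(0.04953990015134718), np.float64(-0.0011956772957119179))
t 26.45 d cm tool [-5.02 -1.85  0.38] rz 0.0 cur 115.1 q6 -0.98 F [0.3 8.5 5.8] T [ 1.39   0.007 -0.034] w 0.021046998829029617
grip_force: 60.0
(np.float64(0.10153145244123926), np.float64(-0.00027607307957797734))
t 26.95 d cm tool [-0.15 -0.03  0.4 ] rz 0.0 cur 115.1 q6 -1.05 F [-1.2  2.   4.1] T [ 0.396  0.176 -0.07 ] w 0.021429672117889886
```

Released and clear, then retreat sideways so that the cameras see the gate.

```bash
python3 -m jog '{"rows":[0.3,0,0,0,0,0,0, 0.6,0,0,0,0,0,0, 0.6,0,0,0,0,0,0, 0.6,0,0,0,0,0,0, 0.6,0,0,-1,0,0,0, 0.6,0,0,-2.5,0,0,0, 0.6,0,0,-3,0,0,0, 0.6,0,0,-4,0,0,0]}'|tail -3
python3 -m jog '{"rows":[0.6,2,0,-4,0,0,0, 0.6,4,0,-1,0,0,0, 0.6,4,0,0,0,0,0, 0.6,4,0,0,0,0,0, 0.6,4,0,0,0,0,0, 0.6,4,0,0,0,0,0, 0.6,3,0,0,0,0,0, 0.6,0,0,0,0,0,0]}'|tail -3
python3 -c "
from t import *
f=vision.grab_frame('top');g=vision.grab_frame('side')
a=f['image'][120:300,110:500,::-1];b=g['image'][180:420,150:540,::-1]
cv2.imwrite('pics/end.png',cv2.resize(np.vstack([a,b]),None,fx=1.4,fy=1.4,interpolation=cv2.INTER_CUBIC))
for fr in (f,g):
  print([(np.round(r['pixel']),np.round(bayco(ray(fr,r['pixel'],.0)),3),round(r['p'],2)) for r in finder.place_of('set_b',fr)])
print(sensors.state()['t'])"
```

```text
ft_force: [0.5, -0.6, 0.6]
gripper_width: 0.0511
grip_force: 0.0
ft_force: [0.7, -0.7, -0.7]
gripper_width: 0.0513
grip_force: 0.0
[(array([157., 280.]), array([-0.668, -0.149]), 0.91), (array([271., 293.]), array([-0.352, -0.197]), 0.87), (array([460., 219.]), array([ 0.19 , -0.008]), 0.85), (array([242., 222.]), array([-0.429,  0.003]), 0.8), (array([238., 180.]), array([-0.438,  0.127]), 0.71), (array([433., 217.]), array([0.115, 0.   ]), 0.67), (array([192., 232.]), array([-0.569, -0.019]), 0.63)]
[(array([310., 205.]), array([-0.442,  0.126]), 0.98), (array([181., 262.]), array([-0.344, -0.207]), 0.97), (array([181., 174.]), array([-0.664, -0.151]), 0.84), (array([238., 183.]), array([-0.579, -0.019]), 0.79), (array([261., 218.]), array([-0.43 , -0.004]), 0.53)]
28.75
```

View pics/end.png

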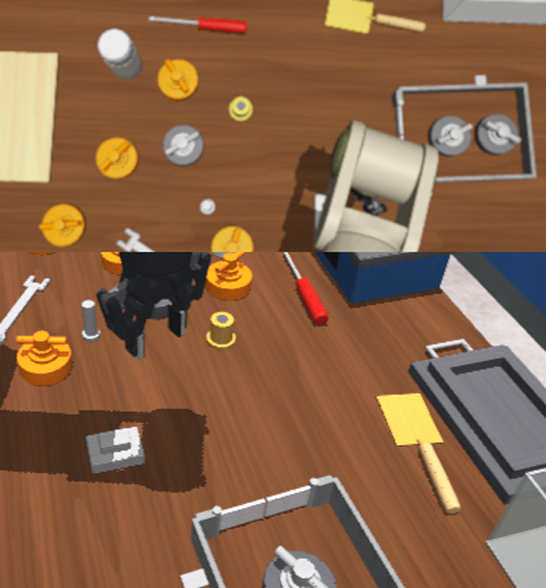

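Both sets stand in the bay, at (450,135) and (498,132) in the top half of the picture. Both leaves are shut (side half, (240,512) and (295,497)). The jammed set stands where it was at (183,145), and the bystanders in view have not moved.

```bash
python3 -c "
from plant import manip
print(manip.job_done())"
```

```text
the job is handed in; nothing more can be done
None
```

I tried all three screws, and the job is handed in at about 29 s: the two sound sets stand in the bay with the gate leaves shut, and the jammed set, its ring possibly turned a few degrees when its screw stopped, is still in its place.

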